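Load a component reel and thread the rack's axle

TASK

Move the blue component reel from the plywood stand into the empty middle place of the blue steel reel rack, standing down on its two rails and let go, then push the red-knobbed axle fully home through the three reels and the far end plate, until its knob sits against the brass sleeve. Leave the other reels and everything else on the bench where they are.

Things in the scene. Friction and masses are not known exactly. Their poses are not given: they have to be found in the camera images.
- rack: Blue steel reel rack, fixed. Origin on the bench under its middle, z up, y along the axle towards the brass sleeve, where the knob sticks out. Base 160 (x) by 150 mm (y). Two end plates 3 mm thick, 128 to 135 mm high, inner faces at y = +64 and -67 mm. Axle line: along y at x = 0, z = 101 mm. Three reel places at y = -46 (orange reel), 0 (empty) and +46 mm (black reel)
- place_mid (a point): Hub centre of a reel seated in the rack's empty middle place: 101 mm above the bench; axes as the rack's. Reels stand on two 8 mm rails along y (rack x = +-45, z = 20 mm) that centre them; a seated reel's top is at z = 190 mm. Upright wires (rack x = +-55 mm) on both sides of each place keep reels from leaning: 19.6 mm free along y up to z = 85 mm, flaring to 31 mm at their tips at z = 107 mm
- sleeve_end (a point): Centre of the outer end of the rack's brass guide sleeve, which stops the knob: rack y = +100 mm, z = 101 mm. The sleeve is 36 mm long (rack y = 64 to 100 mm), 21 mm outside and 8.8 mm inside diameter
- far_hole (a point): Centre of the far end plate's brass bush on the axle line, rack y = -71 mm: a 10 mm hole from y = -71 to -76 mm, bell-mouthed towards the reels, 20 mm wide at y = -63 mm
- axle: Loose axle, 85 g: steel rod of 8 mm diameter, its last 12 mm tapered, and a red knob of 30 mm diameter, 20 mm long. Origin on its centre line at the knob's shoulder; nose tip at y = -177 mm, the knob from 0 to +20 mm. It starts in the sleeve, drawn back 95 to 127 mm, its nose in the black reel or just through it, not in the middle place. Home, its shoulder meets the sleeve's end (rack y = +100 mm)
- knob_end (a point): Centre of the outer flat end face (24 mm diameter, glossy) of the axle's red knob, the face to push on. It starts about 100 mm above the bench, sagging by up to about 8 mm. The axle slides with one to three newtons of friction, a few more while its nose climbs into a hole; it can bind if pressed hard out of line (ease off and push again). It stops hard at the sleeve
- stand: Plywood desk stand for spare reels, fixed to the bench. Origin on the bench under its middle, z up. Base 170 mm (x) by 140 mm (y). Two slots for reels that stand on edge, at y = +36 and -36 mm (the blue reel is in either one, hub axis along y, hub at x = 0, z = 99 mm, reel top at z = 188 mm). Each slot is 20 mm wide between plywood boards 59 mm high, 130 mm long (x) and 5 mm thick
- blue_reel: Blue component reel, 178 mm diameter, 16 mm thick with flat faces, 0.13 to 0.25 kg, 13 mm hole through its hub. Origin at the centre of the hub hole; its y axis is the hub axis, level while the reel stands on edge; its x and z axes turn with it as it rolls. It starts in one of the stand's slots
- white_reel: White component reel, 178 mm diameter, 16 mm thick with flat faces, 0.13 to 0.25 kg, 13 mm hole through its hub. Origin at the centre of the hub hole; its y axis is the hub axis, level while the reel stands on edge; its x and z axes turn with it as it rolls. It stays in the stand's other slot
- black_reel: Black component reel, 178 mm diameter, 16 mm thick with flat faces, 0.13 to 0.25 kg, 13 mm hole through its hub. Origin at the centre of the hub hole; its y axis is the hub axis, level while the reel stands on edge; its x and z axes turn with it as it rolls. It stands in the rack next to the sleeve
- orange_reel: Orange component reel, 178 mm diameter, 16 mm thick with flat faces, 0.13 to 0.25 kg, 13 mm hole through its hub. Origin at the centre of the hub hole; its y axis is the hub axis, level while the reel stands on edge; its x and z axes turn with it as it rolls. It stands in the rack next to the far end plate
- red_cups: Stack of red plastic cups, up to 97 mm diameter, 136 mm high, origin under its middle, z up; stands beside the drawn-back axle, on the rack's +x side
- yellow_tape: Yellow roll of tape lying flat, 98 mm diameter, 25 mm high, origin under its middle; lies beside the drawn-back axle, on the rack's -x side
- multimeter: Yellow multimeter lying flat, 170 (its x) by 82 by 44 mm high, origin under its middle; lies beyond the rack's far end plate
- marker: Blue marker pen lying flat, 140 mm long (its x), 16 mm high, origin under its middle; lies on the rack's -x side
- white_case: White plastic case lying flat, 150 (its x) by 100 by 32 mm high, origin under its middle; lies on the stand's -x side
Not all that is in view belongs to the job. What is shaped like the black_reel but green is not meant.

How it is judged (in metres and radians):
On the way:
1. the blue reel stands on the rails in the middle place of the rack and has been let go (x of blue_reel in the frame of rack between -0.006 and 0.006 m and y of blue_reel in the frame of rack between -0.008 and 0.008 m and z of blue_reel in the frame of rack between 0.094 and 0.108 m and angle between the y axis of blue_reel and the y axis of rack, either way round below 0.09 rad and contact force between the fingers and blue_reel below 0.1 N and linear speed of blue_reel below 0.02 m/s), for 0.2 s.
At the end, for the whole second after the job is handed in: All three reels stand in their rack places (hub within 6 mm across, 8 mm along the axle and 7 mm in height of its place, upright within 5 degrees), the axle runs through them with its knob within 4 mm of the sleeve's end and straight in the rack within 3 degrees, all at rest; the cups stand upright (x of blue_reel in the frame of rack between -0.006 and 0.006 m and y of blue_reel in the frame of rack between -0.008 and 0.008 m and z of blue_reel in the frame of rack between 0.094 and 0.108 m and angle between the y axis of each of blue_reel, black_reel, orange_reel and the y axis of rack, either way round below 0.09 rad and x of black_reel in the frame of rack between -0.006 and 0.006 m and y of black_reel in the frame of rack between 0.038 and 0.054 m and z of black_reel in the frame of rack between 0.094 and 0.108 m and x of orange_reel in the frame of rack between -0.006 and 0.006 m and y of orange_reel in the frame of rack between -0.054 and -0.038 m and z of orange_reel in the frame of rack between 0.094 and 0.108 m and y of axle in the frame of rack between 0.095 and 0.104 m and x of axle in the frame of rack between -0.004 and 0.004 m and z of axle in the frame of rack between 0.096 and 0.106 m and angle between the y axis of axle and the y axis of rack, either way round below 0.05 rad and linear speed of each of blue_reel, axle below 0.02 m/s and angle between red_cups's own z axis and vertical below 0.2 rad); the robot touches nothing.
It fails at once if the white spare reel is moved more than 25 mm (distance of white_reel from where it was at the start of the episode above 0.025 m).
It fails at once if the black or the orange reel is moved more than 25 mm (distance of any of black_reel, orange_reel from where it was at the start of the episode above 0.025 m).
It fails at once if the stack of red cups is moved more than 25 mm (distance of red_cups from where it was at the start of the episode above 0.025 m).
It fails at once if the tape roll, the multimeter, the marker or the white case is moved more than 25 mm (distance of any of yellow_tape, multimeter, marker, white_case from where it was at the start of the episode above 0.025 m).
It also fails if it takes over 58 s, if anything falls off the work surface, if the arm or the gripper's body presses on something with over 40 N, if the wrist force passes 120 N, or if a joint passes its speed limit or range.

ROBOT

A 6-joint arm with a two-finger parallel gripper is mounted at the origin on the work surface. World frame = base frame: x ahead of the robot, y to its left, z up, the work surface at z = 0. Lengths are in m, angles in degrees, forces in N, time in s.
With the tool pointing down it reaches from about 0.4 to 0.825 m from the base axis. Payload 7 kg.
Tool frame: the origin (TCP) lies between the finger pads; the fingertips stand 11 mm ahead of it and the grasp point (between the pads) lies 8 mm behind it; z points along the fingers, y is the direction in which the jaws open and shut (so a half turn about z gives the same grasp; the last joint's range is limited). The gripper opens to 88 mm and grips with 3 to 60 N. Pads are 19 mm wide; open, the fingers measure 130 mm over their backs; the gripper's body (78 mm by 193 mm) begins 47 mm behind the grasp point.
Start: joints at [-50.071, 20.546, 0.682, 0, -70.136, -16.507], TCP at [0.268, -0.619, 0.238] pointing down, gripper open.
Joint ranges: [-176.03, 176.03], [-82.01, 121.73], [-58.28, 71.71], [-173.87, 95.51], [-174.79, -0.11], [-173.66, 173.66]. Speed limits (degrees/s): [136.94, 136.94, 172.46, 180, 180, 180].

INTERFACE

Orientations are given as [roll, pitch, yaw] about the fixed x, y, z axes, in that order (R = Rz(yaw) Ry(pitch) Rx(roll)).
In Python, from plant import r gives the robot as it stands.
- The arm moves only by the shell command python3 -m inch 'ROWS' [OPENING] [FORCE]. ROWS is JSON, a list of rows, each an object of numbers: "x", "y", "z": the shift along the tool's x, y, z as a fraction of full scale; "yaw": the turn about the tool's z as a fraction of full scale. In form: [{"x": .., "y": .., "z": .., "yaw": ..}, ...]. A call has 1 to 5 rows; each row shifts and turns the pose as measured when the row begins, along the tool's axes as they then stand; what a row does not reach is not made up. Full scale, the value 1, is 0.025 m for a shift and 4 degrees for a turn. A row lasts 1/12 s, in which the tool goes at most 41.7 mm and 7.16 degrees, less where a joint would pass 70% of its speed; a pose out of reach is approached as far as the arm can. A call with a number of a shift or a turn outside -1 to 1 is refused whole. A call with a gripper value outside its range is refused whole. OPENING is the opening, from -1 (shut) to 1 (fully open), set as the call begins (- or left out, the last holds). The fingers move at their own pace and stop on an object; FORCE is the grip in N (left out, the last holds). Time passes only in rows, so rows that do not move let the fingers close. It gives the time, the measured TCP pose, the force and the opening at its end, in the units of the state.
- r.get_state(): the state, without advancing time (a new reading comes with each control period).
- r.capture(name): name is "scene" or "top" or "wrist"; returns (picture, depth): 384x512x3 uint8, red, green, blue; 384x512 float32, m along the optical axis (not along the pixel's ray), 0 where there is no reading.
- r.camera_info(name): a dict with "mtx" (3x3 intrinsics, pixels), "pose" (4x4, takes a point from camera to world coordinates). Camera axes: x right, y down, z forward; pixel columns grow to the right and rows downward; lengths in m; the calibration is good to about 2 mm. The wrist camera is an equidistant fisheye: a pixel r from the principal point sees the ray r / f radians off the axis. A picture is of the moment at which its call begins: read the wrist's pose just before it. camera_info takes no time and is no camera call; for the wrist camera it gives the pose at the moment of the call.
- r.close_job(): hands the job in, once; it reports no verdict.
The state is a dict: "time_s": time; "joints": joint angles; "qd": joint speeds; "joint_torque": joint torques, N m; "tcp_pos": TCP position; "eef_rot": TCP orientation; "contact_force": force on the tool from outside, world axes, zero at the start; "moment": the same for the moment, N m; "gripper_width": finger opening in m.
Only numpy, scipy, OpenCV 4.12 (cv2) and the standard library are available. Lean on these libraries where they do the work, as an engineer would, in place of code of your own. Each camera call takes 0.05 s, during which the arm holds its last target. There are 200 camera calls.

## Working session

There is one attempt and no reset: what is moved stays moved. The work goes in short steps, Python scripts to look and compute and a shell command to move; the robot and the scene stay as the last step left them, time stands still between calls to the robot, and variables do not carry over. Pictures are saved under pics/ and viewed, about 8 in all and at most 12, crops included, and the job is handed in when it is done.

```bash
ls; mkdir -p pics; python3 - <<'E'
from plant import r
import cv2,numpy as np
print(r.get_state())
ims=[]
for n in ["scene","top"]:
    p,d=r.capture(n); ci=r.camera_info(n)
    np.savez(f"pics/{n}0.npz",p=p,d=d,m=ci["mtx"],T=ci["pose"])
    print(n,np.round(ci["mtx"],1).tolist(),np.round(ci["pose"],3).tolist())
    cv2.imwrite(f"pics/{n}0.png",cv2.resize(p[:,:,::-1],(768,576)))
E
```

```text
pics
{'time_s': 0.0, 'joints': array([-5.00713295e+01,  2.05901393e+01,  6.32450810e-01, -2.16638826e-02,
       -7.01361958e+01, -1.65064704e+01]), 'qd': array([-0.05925353,  0.01418349, -0.03072581,  0.04644419,  0.00629484,
        0.11405495]), 'joint_torque': array([ 1.91359875e-03, -5.82714272e+01,  2.93061680e+01,  6.99740097e+00,
        6.91430309e-03, -1.99353390e-04]), 'tcp_pos': array([ 0.26809522, -0.61894048,  0.2366224 ]), 'eef_rot': array([ 1.79904198e+02, -7.15146772e-03, -1.56585172e+02]), 'contact_force': array([0.87851544, 0.06452656, 0.01740122]), 'moment': array([ 0.03346181, -0.0338584 , -0.02463703]), 'gripper_width': 0.08732495644422594}
scene [[430.1, 0.0, 259.4], [0.0, 430.1, 178.0], [0.0, 0.0, 1.0]] [[0.679, 0.452, -0.578, 1.257], [0.734, -0.436, 0.521, -0.75], [-0.016, -0.778, -0.628, 0.958], [0.0, 0.0, 0.0, 1.0]]
top [[457.7, 0.0, 261.0], [0.0, 457.7, 184.1], [0.0, 0.0, 1.0]] [[-0.024, -0.993, 0.119, 0.314], [-1.0, 0.026, 0.013, -0.03], [-0.016, -0.118, -0.993, 1.26], [0.0, 0.0, 0.0, 1.0]]
```

View pics/scene0.png

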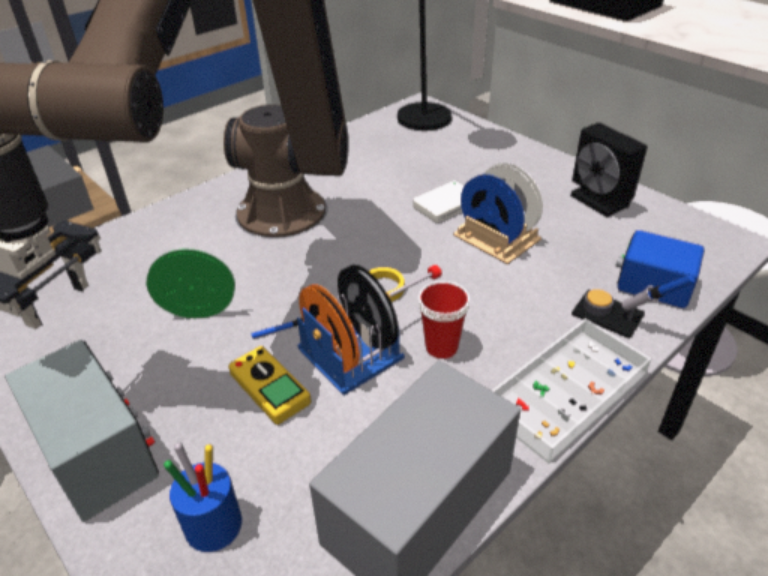

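View pics/top0.png

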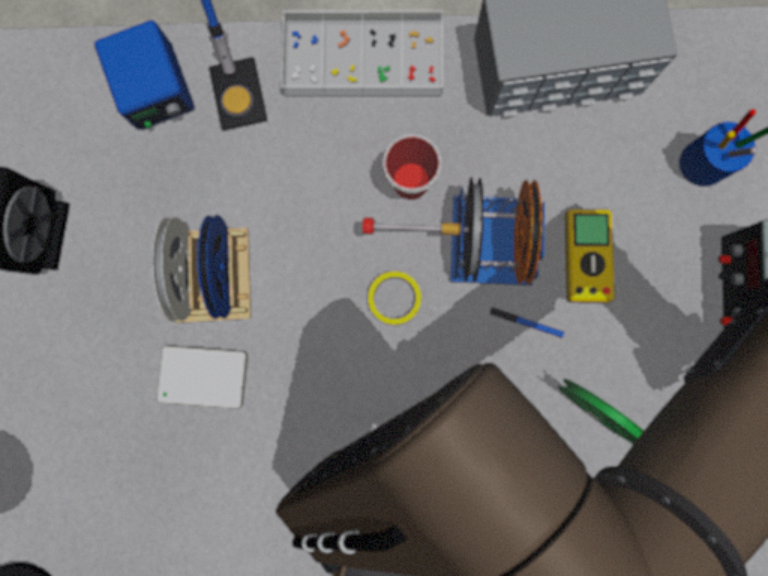

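Scene view: the blue reel is at about (490,208) in the plywood stand, with the white reel behind it. The rack, with the orange and black reels, is at (350,335), the knob at (434,271) and the cups at (443,320). Top view: blue reel (213,268), white reel (172,268), rack (497,238), knob (368,226). Other blue things, none of them disc-shaped: power supply box (145,75), pen cup (715,155) and marker (527,322). The green disc at (600,405) is the decoy. Next I measure.

```bash
cat > h.py <<'E'
import numpy as np,cv2
def load(n): 
    z=np.load(n); return z["p"],z["d"],z["m"],z["T"]
def cloud(p,d,m,T):
    v,u=np.indices(d.shape); 
    c=np.stack([(u-m[0,2])/m[0,0]*d,(v-m[1,2])/m[1,1]*d,d],-1)
    return c@T[:3,:3].T+T[:3,3]
def hsv(p): return cv2.cvtColor(p,cv2.COLOR_RGB2HSV)
E
python3 - <<'E'
from h import *
for n,boxes in (("top",dict(blue=(125,140,156,215),white=(100,140,127,220),black=(304,115,324,190),orange=(340,115,364,192),knob=(238,142,252,160),cup=(254,88,296,134))),
  ("scene",dict(blue=(305,112,352,165),white=(335,105,365,155),black=(220,170,270,240),orange=(195,185,245,250),knob=(282,172,297,188),cup=(275,185,315,240)))):
    p,d,m,T=load(f"pics/{n}0.npz"); W=cloud(p,d,m,T); H=hsv(p); h,s,v=[H[...,i].astype(int) for i in range(3)]
    mk=dict(blue=(h>100)&(h<130)&(s>120),white=(s<40)&(v>90),black=(v<70),orange=(h<18)&(h>3)&(s>120),knob=((h<8)|(h>172))&(s>150),cup=((h<8)|(h>172))&(s>120))
    for k,(a,b,c,e) in boxes.items():
        M=np.zeros(d.shape,bool); M[b:e,a:c]=True
        M&=mk[k]&(d>0)
        P=W[M]; P=P[P[:,2]>0.07]
        if k!="knob" and k!="cup": P=P[P[:,2]>0.115]
        if len(P)<5: print(n,k,"few",len(P)); continue
        ev,E=np.linalg.eigh(np.cov(P.T)); nn=E[:,0]
        print(n,k,len(P),"med",np.round(np.median(P,0),3),"min",np.round(np.percentile(P,2,axis=0),3),"max",np.round(np.percentile(P,98,axis=0),3),"n",np.round(nn,3),"sd",np.round(np.sqrt(ev),4))
E
```

```text
top blue 509 med [0.472 0.278 0.159] min [0.401 0.274 0.117] max [0.551 0.293 0.188] n [ 0.029 -0.998  0.063] sd [0.0056 0.0208 0.0428]
top white 819 med [0.472 0.352 0.163] min [0.396 0.346 0.118] max [0.552 0.366 0.189] n [-0.028  0.995 -0.091] sd [0.0063 0.0197 0.045 ]
top black 216 med [ 0.525 -0.146  0.151] min [ 0.451 -0.165  0.116] max [ 0.604 -0.134  0.188] n [0.059 0.998 0.008] sd [0.0056 0.0221 0.0486]
top orange 436 med [ 0.517 -0.24   0.162] min [ 0.445 -0.256  0.117] max [ 0.596 -0.232  0.19 ] n [0.055 0.994 0.099] sd [0.0059 0.0215 0.0447]
top knob 58 med [0.54  0.024 0.109] min [0.531 0.016 0.104] max [0.551 0.032 0.113] n [ 0.079  0.061 -0.995] sd [0.0023 0.0048 0.0066]
top cup 356 med [ 0.673 -0.056  0.101] min [ 0.637 -0.094  0.071] max [ 0.683 -0.014  0.131] n [ 0.921 -0.107 -0.375] sd [0.0119 0.0182 0.0256]
scene blue 569 med [0.488 0.276 0.151] min [0.404 0.269 0.117] max [0.556 0.294 0.185] n [-0.071  0.997 -0.043] sd [0.0053 0.0198 0.0427]
scene white 409 med [0.507 0.349 0.158] min [0.449 0.342 0.117] max [0.556 0.366 0.188] n [-0.062  0.997 -0.043] sd [0.0098 0.0138 0.0346]
scene black 599 med [ 0.541 -0.164  0.151] min [ 0.453 -0.255  0.116] max [ 0.608 -0.148  0.187] n [ 0.024 -0.245  0.969] sd [0.0202 0.0265 0.0452]
scene orange 674 med [ 0.537 -0.254  0.155] min [ 0.451 -0.261  0.116] max [ 0.603 -0.239  0.188] n [-0.037 -0.996  0.083] sd [0.0066 0.0213 0.0434]
scene knob 44 med [0.548 0.016 0.104] min [0.535 0.01  0.09 ] max [0.556 0.027 0.113] n [-0.442  0.806 -0.394] sd [0.004  0.0056 0.0068]
scene cup 659 med [ 0.629 -0.041  0.1  ] min [ 0.596 -0.098  0.072] max [ 0.682 -0.011  0.131] n [ 0.139 -0.146  0.979] sd [0.0156 0.0219 0.0354]
```

```bash
python3 -m inch '[{"z":-0.4,"yaw":1},{"z":-0.4,"yaw":1},{"z":-0.4,"yaw":1},{"z":-0.4,"yaw":1},{"z":-0.4,"yaw":1}]' 0
python3 -m inch '[{"x":-1,"y":1,"yaw":0.5},{"x":-1,"y":1},{"x":-1,"y":1},{"x":-1,"y":1},{"x":-1,"y":1}]'
```

```text
validation failed for argument at $[0]...
validation failed for argument at $[0]...
```

```bash
python3 - <<'E'
from h import *
from scipy.optimize import least_squares
# rim top line fits (x,y of points within z>0.165), both views
p,d,m,T=load("pics/top0.npz"); W=cloud(p,d,m,T); H=hsv(p); h,s,v=[H[...,i].astype(int) for i in range(3)]
for k,(a,b,c,e) in dict(blue=(125,140,156,215),white=(100,140,127,220),black=(304,115,324,190),orange=(340,115,364,192)).items():
    M=np.zeros(d.shape,bool); M[b:e,a:c]=True; P=W[M&(d>0)]; P=P[(P[:,2]>0.14)&(P[:,2]<.195)]
    q=np.polyfit(P[:,0],P[:,1],1); t=P[P[:,2]>.18]
    print(k,"slope deg",np.degrees(np.arctan(q[0])),"top xy",np.round(t.mean(0),4),np.round(np.percentile(t,[3,97],axis=0),3).tolist())
# brass sleeve & knob centre line, green dist
brass=(h>15)&(h<28)&(s>110); B=np.zeros_like(brass); B[145:162,285:310]=1
P=W[brass&B&(d>0)]; print("brass",len(P),np.round(np.median(P,0),3),np.round(np.percentile(P,[3,97],axis=0),3).tolist())
E
```

```text
blue slope deg 1.588657027481827 top xy [0.4779 0.2848 0.1848] [[0.444, 0.276, 0.18], [0.508, 0.293, 0.19]]
white slope deg 1.7820886074429978 top xy [0.4753 0.3566 0.1847] [[0.441, 0.348, 0.18], [0.509, 0.365, 0.192]]
black slope deg -3.9795643969193844 top xy [ 0.5262 -0.1532  0.1856] [[0.49, -0.162, 0.18], [0.562, -0.143, 0.193]]
orange slope deg -3.650799808851008 top xy [ 0.5209 -0.2449  0.1852] [[0.487, -0.254, 0.18], [0.554, -0.235, 0.191]]
brass 84 [ 0.531 -0.116  0.11 ] [[0.523, -0.131, 0.105], [0.54, -0.103, 0.114]]
```

```bash
python3 -m inch '[{"x":0,"y":0,"z":-0.4,"yaw":1},{"x":0,"y":0,"z":-0.4,"yaw":1},{"x":0,"y":0,"z":-0.4,"yaw":1},{"x":0,"y":0,"z":-0.4,"yaw":1},{"x":0,"y":0,"z":-0.4,"yaw":1}]' 0 30
python3 -m inch '[{"x":-1,"y":1,"z":0,"yaw":0.5},{"x":-1,"y":1,"z":0,"yaw":0},{"x":-1,"y":1,"z":0,"yaw":0},{"x":-1,"y":1,"z":0,"yaw":0},{"x":-1,"y":1,"z":0,"yaw":0}]'
```

```text
time_s: 0.52
tcp_pos: [0.2671, -0.6167, 0.2823]
eef_rot: [179.4, -0.3, -177.3]
contact_force: [0.1, -0.2, -0.2]
gripper_width: 0.06
time_s: 0.93
tcp_pos: [0.3892, -0.4907, 0.2823]
eef_rot: [179.4, -0.5, 179.6]
contact_force: [0.0, -0.2, 0.3]
gripper_width: 0.0439
```

```bash
python3 -m inch '[{"x":-0.7,"y":1,"z":0,"yaw":-0.25},{"x":-0.7,"y":1,"z":0,"yaw":-0.25},{"x":-0.7,"y":1,"z":0,"yaw":0},{"x":-0.7,"y":1,"z":0,"yaw":0},{"x":-0.7,"y":1,"z":0,"yaw":0}]'
python3 -m inch '[{"x":0,"y":1,"z":0,"yaw":0},{"x":0,"y":1,"z":0,"yaw":0},{"x":0,"y":1,"z":0,"yaw":0},{"x":0,"y":1,"z":0,"yaw":0},{"x":0,"y":1,"z":0,"yaw":0}]'
python3 -m inch '[{"x":0,"y":1,"z":0,"yaw":0},{"x":0,"y":1,"z":0,"yaw":0},{"x":0,"y":1,"z":0,"yaw":0},{"x":0,"y":1,"z":0,"yaw":0},{"x":0,"y":1,"z":0,"yaw":0}]'
python3 -m inch '[{"x":0,"y":1,"z":0,"yaw":0},{"x":0,"y":1,"z":0,"yaw":0},{"x":0,"y":1,"z":0,"yaw":0},{"x":0,"y":1,"z":0,"yaw":0},{"x":0,"y":1,"z":0,"yaw":0}]'
```

```text
time_s: 1.35
tcp_pos: [0.4784, -0.3563, 0.2805]
eef_rot: [179.2, -0.6, -178.2]
contact_force: [0.9, -0.7, -0.3]
gripper_width: 0.0434
time_s: 1.77
tcp_pos: [0.4764, -0.2237, 0.2788]
eef_rot: [179.1, -0.9, -178.1]
contact_force: [0.1, 0.4, -0.2]
gripper_width: 0.0445
time_s: 2.18
tcp_pos: [0.4698, -0.0924, 0.2793]
eef_rot: [179.0, -1.1, -178.1]
contact_force: [0.1, -0.4, -0.3]
gripper_width: 0.0438
time_s: 2.6
tcp_pos: [0.4632, 0.0386, 0.2807]
eef_rot: [179.0, -1.2, -178.1]
contact_force: [0.4, -0.5, 0.6]
gripper_width: 0.0438
```

```bash
python3 -m inch '[{"x":0,"y":1,"z":0,"yaw":0},{"x":0,"y":1,"z":0,"yaw":0},{"x":0,"y":1,"z":0,"yaw":0},{"x":0,"y":1,"z":0,"yaw":0},{"x":0,"y":0,"z":0,"yaw":0}]'

```

```text
time_s: 3.02
tcp_pos: [0.4577, 0.1465, 0.2817]
eef_rot: [179.0, -1.2, -178.0]
contact_force: [1.0, 0.5, -0.2]
gripper_width: 0.0438
```

```bash
python3 -m inch '[{"x":-0.2,"y":1,"z":0,"yaw":0},{"x":-0.2,"y":1,"z":0,"yaw":0},{"x":-0.2,"y":1,"z":0,"yaw":0},{"x":-0.2,"y":1,"z":0,"yaw":0},{"x":-0.2,"y":1,"z":0,"yaw":0}]'
python3 -m inch '[{"x":-0.1,"y":0.4,"z":0,"yaw":0},{"x":0,"y":0,"z":0,"yaw":0}]'
python3 - <<'E'
from plant import r
from h import *
ci=r.camera_info("wrist"); p,d=r.capture("wrist"); s=r.get_state()
np.savez("pics/w1.npz",p=p,d=d,m=ci["mtx"],T=ci["pose"])
print(s["tcp_pos"],s["eef_rot"],np.round(s["joints"],1),np.round(ci["pose"],3).tolist(),np.round(ci["mtx"],1).tolist())
cv2.imwrite("pics/w1.png",cv2.resize(p[:,:,::-1],(768,576)))
E
```

```text
time_s: 3.43
tcp_pos: [0.4764, 0.274, 0.2829]
eef_rot: [179.0, -1.4, -178.0]
contact_force: [0.3, -1.1, 0.1]
gripper_width: 0.0438
time_s: 3.6
tcp_pos: [0.4789, 0.2878, 0.2815]
eef_rot: [179.1, -1.4, -177.9]
contact_force: [0.2, -0.4, -0.1]
gripper_width: 0.0438
[0.47863624 0.2869343  0.28134472] [ 179.11083832   -1.45543581 -177.92405332] [  49.9    8.6   -9.    -1.8  -72.8 -137.3] [[-0.037, 0.97, 0.24, 0.412], [0.999, 0.032, 0.024, 0.283], [0.016, 0.241, -0.97, 0.43], [0.0, 0.0, 0.0, 1.0]] [[297.3, 0.0, 256.7], [0.0, 297.3, 197.9], [0.0, 0.0, 1.0]]
```

View pics/w1.png

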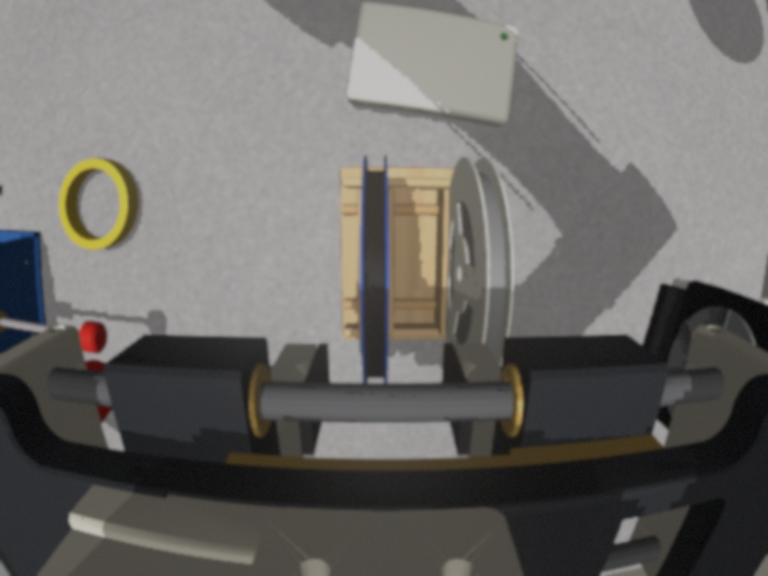

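Wrist view: the blue reel is edge-on at about (375,270), with the white one at (485,260) and the finger pads at (318–455, 370). The fingers sit about 3 mm too far towards +y. I correct that and descend.

```bash
python3 -m inch '[{"x":0,"y":-0.2,"z":0.9,"yaw":0},{"x":0,"y":-0.05,"z":1,"yaw":0.1},{"x":0,"y":-0.05,"z":1,"yaw":0},{"x":0,"y":0,"z":1,"yaw":0},{"x":0,"y":0,"z":0.5,"yaw":0}]'
python3 -m inch '[{"x":0,"y":0,"z":0,"yaw":0}]'
```

```text
time_s: 4.07
tcp_pos: [0.4771, 0.277, 0.1716]
eef_rot: [178.9, -1.1, -178.4]
contact_force: [-0.6, -0.7, -0.3]
gripper_width: 0.0438
time_s: 4.15
tcp_pos: [0.4757, 0.2745, 0.169]
eef_rot: [179.0, -1.3, -178.5]
contact_force: [1.6, 0.3, -0.3]
gripper_width: 0.0441
```

```bash
python3 -m inch '[{"x":0,"y":0.36,"z":0,"yaw":0},{"x":0,"y":0,"z":0,"yaw":0},{"x":0,"y":0,"z":0,"yaw":0}]'; python3 -c "
from plant import r
s=r.get_state();print(s['tcp_pos'],s['eef_rot'],s['contact_force'])"
```

```text
time_s: 4.4
tcp_pos: [0.4757, 0.2817, 0.1707]
eef_rot: [179.1, -1.3, -178.6]
contact_force: [0.0, -0.6, -0.3]
gripper_width: 0.0441
[0.47569132 0.28171325 0.17065997] [ 179.05720019   -1.34021768 -178.59674228] [ 0.04809871 -0.56720093 -0.31794826]
```

Close, with a small further y correction during the closing.

```bash
python3 -m inch '[{"x":0,"y":0.1,"z":0.1,"yaw":0},{"x":0,"y":0,"z":0,"yaw":0}]'; python3 -m inch '[{"x":0,"y":0,"z":0,"yaw":0},{"x":0,"y":0,"z":0,"yaw":0},{"x":0,"y":0,"z":0,"yaw":0},{"x":0,"y":0,"z":0,"yaw":0},{"x":0,"y":0,"z":0,"yaw":0}]' -1 40
python3 -m inch '[{"x":0,"y":0,"z":0,"yaw":0},{"x":0,"y":0,"z":0,"yaw":0}]'
```

```text
time_s: 4.57
tcp_pos: [0.4764, 0.2849, 0.1701]
eef_rot: [178.9, -1.2, -178.6]
contact_force: [-0.4, 0.5, -0.3]
gripper_width: 0.0435
time_s: 4.98
tcp_pos: [0.4769, 0.2855, 0.1719]
eef_rot: [178.8, -1.1, -178.5]
contact_force: [0.1, -4.3, 0.8]
gripper_width: 0.0161
time_s: 5.15
tcp_pos: [0.4768, 0.2847, 0.1718]
eef_rot: [178.9, -1.1, -178.5]
contact_force: [-0.3, -0.4, 0.6]
gripper_width: 0.0158
```

```bash
python3 -m inch '[{"x":0,"y":0,"z":-0.5,"yaw":0},{"x":0,"y":0.05,"z":-0.8,"yaw":0},{"x":0,"y":0.05,"z":-1,"yaw":0},{"x":0,"y":0.05,"z":-1,"yaw":0},{"x":0,"y":0,"z":-1,"yaw":0}]'
python3 -m inch '[{"x":0,"y":0,"z":-1,"yaw":0},{"x":0,"y":0,"z":-1,"yaw":0},{"x":0,"y":0,"z":-1,"yaw":0},{"x":0,"y":0,"z":-0.8,"yaw":0},{"x":0,"y":0,"z":0,"yaw":0}]'
```

```text
time_s: 5.57
tcp_pos: [0.4748, 0.2839, 0.2739]
eef_rot: [179.5, -1.9, -178.7]
contact_force: [1.1, 1.0, -2.1]
gripper_width: 0.0155
time_s: 5.98
tcp_pos: [0.4779, 0.2836, 0.3766]
eef_rot: [179.2, -1.8, -178.7]
contact_force: [0.6, 0.1, -1.5]
gripper_width: 0.0157
```

```bash
python3 -m inch '[{"x":0,"y":-0.6,"z":-0.2,"yaw":0},{"x":-0.1,"y":-1,"z":-0.1,"yaw":0.1},{"x":-0.1,"y":-1,"z":0,"yaw":0.1},{"x":-0.1,"y":-1,"z":0,"yaw":0.1},{"x":-0.1,"y":-1,"z":0,"yaw":0.1}]'
python3 -m inch '[{"x":-0.1,"y":-1,"z":0,"yaw":0.1},{"x":-0.1,"y":-1,"z":0,"yaw":0.1},{"x":-0.1,"y":-1,"z":0,"yaw":0.1},{"x":-0.1,"y":-1,"z":0,"yaw":0.1},{"x":-0.1,"y":-1,"z":0,"yaw":0.1}]'
python3 -m inch '[{"x":-0.1,"y":-1,"z":0,"yaw":0.1},{"x":-0.1,"y":-1,"z":0,"yaw":0.1},{"x":-0.1,"y":-1,"z":0,"yaw":0.1},{"x":-0.1,"y":-0.8,"z":0,"yaw":0},{"x":0,"y":-0.5,"z":0,"yaw":0}]'

```

```text
time_s: 6.4
tcp_pos: [0.4881, 0.1684, 0.3781]
eef_rot: [179.2, -2.1, -180.0]
contact_force: [1.2, -0.4, -3.0]
gripper_width: 0.0161
time_s: 6.82
tcp_pos: [0.4953, 0.0358, 0.3705]
eef_rot: [179.4, -2.6, 177.9]
contact_force: [0.8, -0.3, -1.8]
gripper_width: 0.0157
time_s: 7.23
tcp_pos: [0.4961, -0.0802, 0.3633]
eef_rot: [179.4, -3.1, 176.5]
contact_force: [0.5, 0.0, -1.6]
gripper_width: 0.0156
```

```bash
python3 -m inch '[{"x":0,"y":0,"z":-0.8,"yaw":0},{"x":-0.3,"y":-0.5,"z":-0.2,"yaw":0},{"x":-0.3,"y":-1,"z":-0.1,"yaw":0},{"x":-0.3,"y":-1,"z":-0.1,"yaw":0},{"x":-0.3,"y":-0.8,"z":-0.1,"yaw":0}]'
python3 -m inch '[{"x":0,"y":-0.4,"z":0,"yaw":0},{"x":0,"y":0,"z":0,"yaw":0},{"x":0,"y":0,"z":0,"yaw":0}]'
python3 - <<'E'
from plant import r
from h import *
s=r.get_state(); print(s["tcp_pos"],s["eef_rot"])
for n in ("wrist","scene","top"):
    ci=r.camera_info(n); p,d=r.capture(n)
    np.savez(f"pics/{n}2.npz",p=p,d=d,m=ci["mtx"],T=ci["pose"])
    cv2.imwrite(f"pics/{n}2.png",cv2.resize(p[:,:,::-1],(768,576)))
E
```

```text
time_s: 7.65
tcp_pos: [0.5186, -0.169, 0.3886]
eef_rot: [179.2, -3.5, 176.5]
contact_force: [0.8, 0.6, -1.7]
gripper_width: 0.0159
time_s: 7.9
tcp_pos: [0.5171, -0.183, 0.3848]
eef_rot: [179.2, -3.8, 176.2]
contact_force: [-0.4, 0.9, -2.3]
gripper_width: 0.016
[ 0.5170812  -0.18303725  0.38475776] [179.19749162  -3.84019526 176.23848902]
```

View pics/wrist2.png

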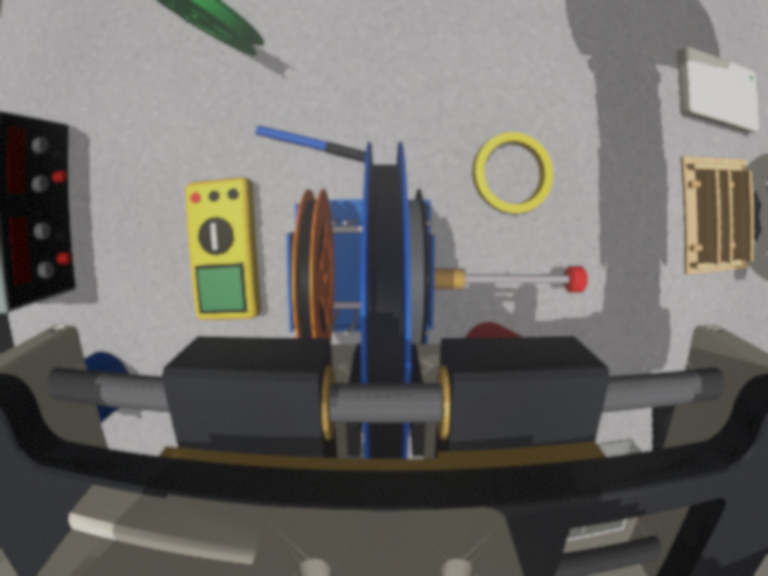

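View pics/scene2.png

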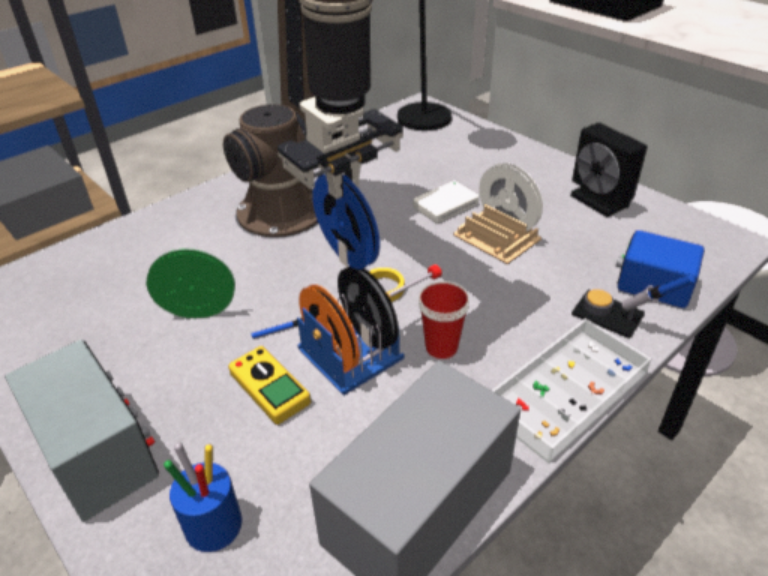

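Wrist: the held blue reel is at (388,300), between the orange (313,265) and black (420,265) reels. Knob at (576,279). Scene: reel hanging above the rack at (347,220). Next I measure the held reel and the neighbouring reels.

```bash
cat > meas.py <<'E'
from h import *
def meas(tag,boxes):
    p,d,m,T=load(f"pics/{tag}.npz"); W=cloud(p,d,m,T); H=hsv(p); h,s,v=[H[...,i].astype(int) for i in range(3)]
    mk=dict(blue=(h>100)&(h<130)&(s>140),orange=(h<18)&(h>3)&(s>140),black=(v<75),all=v>0)
    out={}
    for k,(c,a,b,e,f,zl) in boxes.items():
        M=np.zeros(d.shape,bool); M[b:f,a:e]=True
        P=W[M&mk[c]&(d>0)]; P=P[P[:,2]>zl]
        # robust plane y=ax+bz+c
        w=np.ones(len(P),bool)
        for _ in range(8):
            A=np.c_[P[:,0],P[:,2],np.ones(len(P))]; q=np.linalg.lstsq(A[w],P[w,1],rcond=None)[0]; res=P[:,1]-A@q; w=np.abs(res-np.median(res[w]))<max(.002,1.5*res[w].std())
        Q=P[w]; top=Q[:,2].max(); lo,hi=np.percentile(Q[:,0],[1,99])
        hull=cv2.convexHull(Q[:,[0,2]].astype(np.float32)).reshape(-1,2); (cx,cz),R=cv2.minEnclosingCircle(Q[:,[0,2]].astype(np.float32))
        n=np.array([-q[0],1,-q[1]]);n/=np.linalg.norm(n)
        print(tag,k,w.sum(),"n",np.round(n,3),"circ",np.round([cx,cz,R],4),"y at c",round(float(q[0]*cx+q[1]*cz+q[2]),4),"x",lo.round(3),hi.round(3),"top",top.round(3))
E
python3 - <<'E'
from meas import *
meas("scene2",dict(blue=("blue",205,112,256,182,.2),orange=("orange",195,185,242,252,.04)))
p,d,m,T=load("pics/top2.npz"); W=cloud(p,d,m,T)
# top view: slice of tops
for nm,zl,zh in (("racktops",.165,.197),("held",.26,.36)):
    M=(W[...,2]>zl)&(W[...,2]<zh)&(W[...,1]<-.1)&(W[...,1]>-.28)&(W[...,0]>.44)&(W[...,0]<.62)&(d>0)
    P=W[M]; hist,ed=np.histogram(P[:,1],bins=np.arange(-.28,-.1,.005)); print(nm,[(round(float(e),3),int(c)) for e,c in zip(ed,hist) if c])
v,u=np.where((W[...,2]>.1)&(W[...,1]>-.02)&(W[...,1]<.05)&(W[...,0]>.5)&(W[...,0]<.58)&(d>0)); 
if len(v): K=W[v,u]; print("knob top",np.round(np.percentile(K,[2,50,98],axis=0),3).tolist())
E
```

```text
scene2 blue 1134 n [0.063 0.998 0.009] circ [0.5142 0.3135 0.0904] y at c -0.19 x 0.429 0.599 top 0.399
scene2 orange 593 n [0.07  0.998 0.002] circ [0.5235 0.1049 0.0884] y at c -0.2555 x 0.441 0.608 top 0.192
racktops [(-0.255, 38), (-0.25, 66), (-0.245, 51), (-0.24, 76), (-0.235, 17), (-0.165, 24), (-0.16, 77), (-0.155, 65), (-0.15, 68), (-0.145, 27)]
held [(-0.185, 13), (-0.18, 21), (-0.175, 112), (-0.17, 133)]
knob top [[0.502, -0.019, 0.792], [0.532, 0.015, 0.8], [0.569, 0.049, 0.805]]
```

```bash
python3 -m inch '[{"x":-0.5,"y":-0.7,"z":0,"yaw":0},{"x":0,"y":0,"z":0,"yaw":0},{"x":0,"y":0,"z":0,"yaw":0},{"x":0,"y":0,"z":0,"yaw":0}]'; python3 -c "
from plant import r
s=r.get_state();print(s['tcp_pos'],s['eef_rot'],s['joints'])"
```

```text
time_s: 8.38
tcp_pos: [0.5286, -0.1975, 0.3851]
eef_rot: [179.2, -3.7, 176.6]
contact_force: [0.5, 0.7, -2.4]
gripper_width: 0.0158
[ 0.5286342  -0.19748549  0.38511415] [179.15545247  -3.68000323 176.596068  ] [ -1.29387779   9.0427736    4.30434281  -0.97955631 -88.90820877
 -92.08734281]
```

```bash
python3 -m inch '[{"x":-0.07,"y":-0.16,"z":0.8,"yaw":0},{"x":-0.07,"y":-0.02,"z":0.9,"yaw":0.1},{"x":-0.07,"y":-0.02,"z":0.9,"yaw":0},{"x":-0.07,"y":-0.02,"z":0.6,"yaw":0},{"x":0,"y":0,"z":0,"yaw":0}]'; python3 - <<'E'
from plant import r
from h import *
from meas import meas
s=r.get_state(); print(s["tcp_pos"],s["eef_rot"])
for n in ("scene","top"):
    ci=r.camera_info(n); p,d=r.capture(n)
    np.savez(f"pics/{n}3.npz",p=p,d=d,m=ci["mtx"],T=ci["pose"])
p,d,m,T=load("pics/scene3.npz"); cv2.imwrite("pics/scene3.png",cv2.resize(p[100:270,160:330,::-1],(600,600)))
meas("scene3",dict(blue=("blue",190,112,256,210,.2)))
E
```

```text
time_s: 8.8
tcp_pos: [0.5304, -0.1986, 0.3048]
eef_rot: [179.2, -3.3, 176.4]
contact_force: [-0.4, -0.4, -2.3]
gripper_width: 0.0156
[ 0.53040799 -0.19857319  0.30478009] [179.15511406  -3.30768454 176.39837429]
scene3 blue 747 n [0.061 0.998 0.013] circ [0.5292 0.2371 0.087 ] y at c -0.2058 x 0.447 0.612 top 0.32
```

View pics/scene3.png

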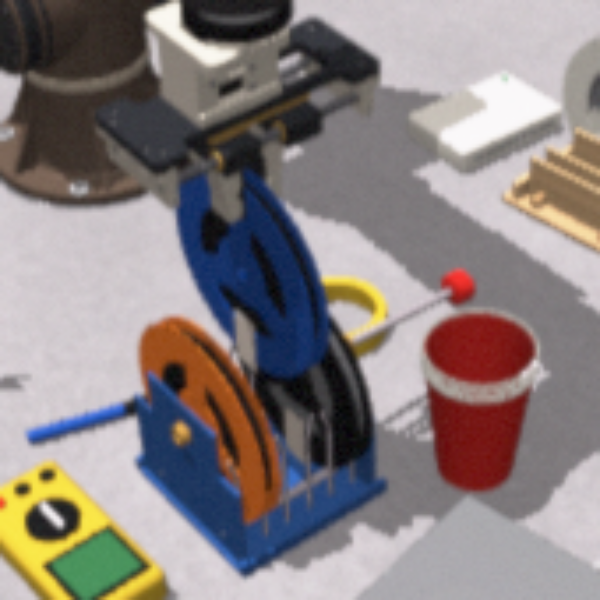

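The reel at crop (255,265) hangs between orange and black, clear of both, about 2.5 mm too far +y. I correct that and lower further.

```bash
python3 -m inch '[{"x":0,"y":-0.1,"z":0.5,"yaw":0},{"x":-0.05,"y":-0.04,"z":0.6,"yaw":0},{"x":-0.05,"y":-0.02,"z":0.6,"yaw":0},{"x":-0.05,"y":-0.02,"z":0.6,"yaw":0},{"x":0,"y":0,"z":0.3,"yaw":0}]'
python3 -m inch '[{"x":0,"y":0,"z":0,"yaw":0}]'
```

```text
time_s: 9.32
tcp_pos: [0.5368, -0.203, 0.2523]
eef_rot: [179.4, -2.1, 176.6]
contact_force: [0.0, -0.2, -1.8]
gripper_width: 0.0157
time_s: 9.4
tcp_pos: [0.5366, -0.2028, 0.2522]
eef_rot: [179.4, -2.1, 176.6]
contact_force: [0.5, -0.8, -2.4]
gripper_width: 0.0156
```

```bash
python3 -m inch '[{"x":0.36,"y":0.04,"z":0.2,"yaw":0},{"x":0,"y":0,"z":0.4,"yaw":0},{"x":0,"y":0,"z":0.4,"yaw":0},{"x":0,"y":0,"z":0,"yaw":0}]'; python3 - <<'E'
from plant import r
from h import *
from meas import meas
s=r.get_state(); print(s["tcp_pos"],s["eef_rot"],s["contact_force"])
ci=r.camera_info("scene"); p,d=r.capture("scene")
np.savez("pics/scene4.npz",p=p,d=d,m=ci["mtx"],T=ci["pose"])
meas("scene4",dict(blue=("blue",190,130,256,240,.195)))
E
```

```text
time_s: 9.73
tcp_pos: [0.5294, -0.2011, 0.2314]
eef_rot: [179.5, -1.7, 176.7]
contact_force: [-0.3, -0.5, -3.3]
gripper_width: 0.0159
[ 0.52935001 -0.20114967  0.2313652 ] [179.48346622  -1.73377522 176.66935004] [-0.33197712 -0.54465799 -3.29091687]
scene4 blue 186 n [0.057 0.998 0.016] circ [0.5312 0.1989 0.0763] y at c -0.209 x 0.462 0.604 top 0.247
```

```bash
python3 -m inch '[{"x":0,"y":0,"z":0.5,"yaw":0},{"x":0,"y":0,"z":0.5,"yaw":0},{"x":0,"y":0,"z":0.4,"yaw":0},{"x":0,"y":0,"z":0.3,"yaw":0}]'; python3 -m inch '[{"x":0,"y":0,"z":0,"yaw":0},{"x":0,"y":0,"z":0,"yaw":0}]'
```

```text
time_s: 10.12
tcp_pos: [0.5323, -0.2018, 0.1925]
eef_rot: [179.6, -1.3, 176.7]
contact_force: [-0.2, -0.2, -1.7]
gripper_width: 0.0159
time_s: 10.28
tcp_pos: [0.5319, -0.2018, 0.1911]
eef_rot: [179.6, -1.4, 176.7]
contact_force: [0.5, -0.1, -1.9]
gripper_width: 0.016
```

```bash
python3 -m inch '[{"x":0.2,"y":0,"z":0.3,"yaw":0},{"x":0.05,"y":0,"z":0.3,"yaw":0},{"x":0,"y":0,"z":0,"yaw":0}]'; python3 -m inch '[{"x":0.05,"y":0,"z":0.15,"yaw":0},{"x":0,"y":0,"z":0,"yaw":0}]'
```

```text
time_s: 10.53
tcp_pos: [0.5255, -0.2014, 0.1761]
eef_rot: [179.6, -1.3, 176.7]
contact_force: [0.1, -0.4, -3.0]
gripper_width: 0.0151
time_s: 10.7
tcp_pos: [0.5264, -0.202, 0.1744]
eef_rot: [179.7, -1.0, 176.8]
contact_force: [-0.5, -0.6, -1.6]
gripper_width: 0.0161
```

```bash
python3 -m inch '[{"x":0,"y":0,"z":0.12,"yaw":0},{"x":0,"y":0,"z":0.12,"yaw":0},{"x":0,"y":0,"z":0,"yaw":0}]'
```

```text
time_s: 10.95
tcp_pos: [0.5269, -0.2031, 0.1748]
eef_rot: [179.9, -0.7, 176.9]
contact_force: [0.8, 2.9, -3.6]
gripper_width: 0.0157
```

```bash
python3 -m inch '[{"x":0,"y":0,"z":0.25,"yaw":0},{"x":0,"y":0,"z":0,"yaw":0},{"x":0,"y":0,"z":0,"yaw":0}]';  python3 - <<'E'
from plant import r
from h import *
from meas import meas
s=r.get_state(); print(s["tcp_pos"],s["eef_rot"],s["contact_force"])
for n in ("scene","top"):
  ci=r.camera_info(n); p,d=r.capture(n)
  np.savez(f"pics/{n}5.npz",p=p,d=d,m=ci["mtx"],T=ci["pose"])
p,d,m,T=load("pics/scene5.npz"); cv2.imwrite("pics/scene5.png",cv2.resize(p[130:270,180:320,::-1],(600,600),interpolation=cv2.INTER_CUBIC))
W=cloud(p,d,m,T);h=hsv(p).astype(int); M=(h[...,0]>100)&(h[...,0]<130)&(h[...,1]>140)&(d>0)&(abs(W[...,1]+.2)<.03)&(abs(W[...,0]-.52)<.11)&(W[...,2]>.1)
P=W[M]; print(len(P),np.round(np.percentile(P,[1,50,99],axis=0),3).tolist(),P[:,2].max())
E
```

```text
time_s: 11.2
tcp_pos: [0.5283, -0.2035, 0.1753]
eef_rot: [-180.0, -0.3, 177.0]
contact_force: [0.2, 1.7, -2.3]
gripper_width: 0.0159
[ 0.52834404 -0.20352963  0.17531602] [-179.99876636   -0.31622216  177.01604108] [ 0.20604004  1.65906743 -2.31118241]
436 [[0.479, -0.217, 0.101], [0.577, -0.212, 0.151], [0.613, -0.197, 0.192]] 0.3407888012812902
```

View pics/scene5.png

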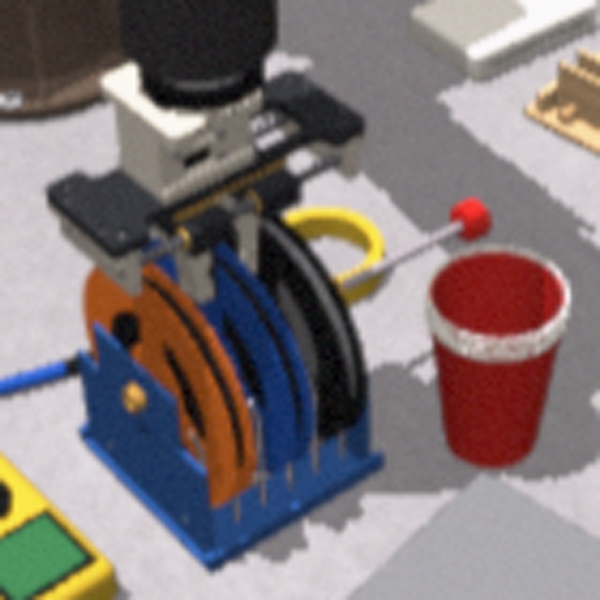

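The reel (crop 235,330) is down between the wires. Its measured top of 0.192 matches the seated orange reel, and y is about -0.2006. I release with a small opening so the fingers stay clear of the neighbours.

```bash
python3 -m inch '[{"x":0,"y":0,"z":0,"yaw":0},{"x":0,"y":0,"z":0,"yaw":0},{"x":0,"y":0,"z":0,"yaw":0}]' -0.48 20;  python3 - <<'E'
from plant import r
from h import *
s=r.get_state(); print(s["tcp_pos"],s["eef_rot"],s["contact_force"])
n="scene"; ci=r.camera_info(n); p,d=r.capture(n)
np.savez(f"pics/{n}6.npz",p=p,d=d,m=ci["mtx"],T=ci["pose"])
W=cloud(p,d,ci["mtx"],ci["pose"]);h=hsv(p).astype(int)
for c,lo,hi,y0 in (("blue",100,130,-.2),("orange",3,18,-.248)):
  M=(h[...,0]>lo)&(h[...,0]<hi)&(h[...,1]>140)&(d>0)&(abs(W[...,1]-y0)<.022)&(abs(W[...,0]-.52)<.11)&(W[...,2]>.1)&(W[...,2]<.2)
  P=W[M]; 
  for _ in range(3):
    A=np.c_[P[:,0]-.525,P[:,2]-.101,np.ones(len(P))]; q=np.linalg.lstsq(A,P[:,1],rcond=None)[0]; rs=P[:,1]-A@q; print(c,len(P),q); P=P[abs(rs)<1.8*rs.std()]
  print(np.round(np.percentile(P,[1,50,99.5],axis=0),3).tolist())
E
```

```text
time_s: 11.55
tcp_pos: [0.5286, -0.2042, 0.1739]
eef_rot: [-179.9, -0.4, 177.1]
contact_force: [-0.1, -0.4, -0.2]
gripper_width: 0.0222
[ 0.52858856 -0.20421336  0.17387948] [-179.9147189    -0.40090093  177.06873154] [-0.14655056 -0.40971269 -0.21104081]
blue 427 [ 0.02922417  0.1103793  -0.21454989]
blue 415 [ 0.03275806  0.11604832 -0.21532846]
blue 406 [ 0.03367772  0.11957988 -0.21578204]
[[0.524, -0.216, 0.102], [0.573, -0.211, 0.15], [0.612, -0.196, 0.191]]
orange 662 [-0.02469511  0.06260155 -0.25557119]
orange 632 [-0.0312267   0.06709619 -0.25616057]
orange 585 [-0.04290142  0.05081156 -0.2560321 ]
[[0.441, -0.262, 0.102], [0.542, -0.256, 0.141], [0.609, -0.246, 0.189]]
```

```bash
python3 -m inch '[{"x":0,"y":0.1,"z":0,"yaw":0},{"x":0,"y":0,"z":-0.2,"yaw":0},{"x":0,"y":0,"z":-0.4,"yaw":0},{"x":0,"y":0,"z":-0.6,"yaw":0},{"x":0,"y":0,"z":-0.8,"yaw":0}]'
python3 -m inch '[{"x":0,"y":0,"z":-1,"yaw":0},{"x":0,"y":0,"z":0,"yaw":0}]'; python3 - <<'E'
from plant import r
from h import *
for n in ("scene","wrist"):
  ci=r.camera_info(n); p,d=r.capture(n)
  np.savez(f"pics/{n}7.npz",p=p,d=d,m=ci["mtx"],T=ci["pose"])
  if n=="scene": a=cv2.resize(p[130:270,180:320,::-1],(400,600),interpolation=cv2.INTER_CUBIC)
  else: b=p[:,90:490,::-1]
b=cv2.resize(b,(400,600)); cv2.imwrite("pics/c7.png",np.hstack([a,b]))
E
```

```text
time_s: 12.02
tcp_pos: [0.5268, -0.2014, 0.2223]
eef_rot: [-179.9, -0.9, 177.0]
contact_force: [0.2, 0.0, -0.2]
gripper_width: 0.023
time_s: 12.18
tcp_pos: [0.5289, -0.202, 0.2538]
eef_rot: [-179.8, -0.6, 177.1]
contact_force: [0.0, -0.6, 0.6]
gripper_width: 0.0226
```

View pics/c7.png

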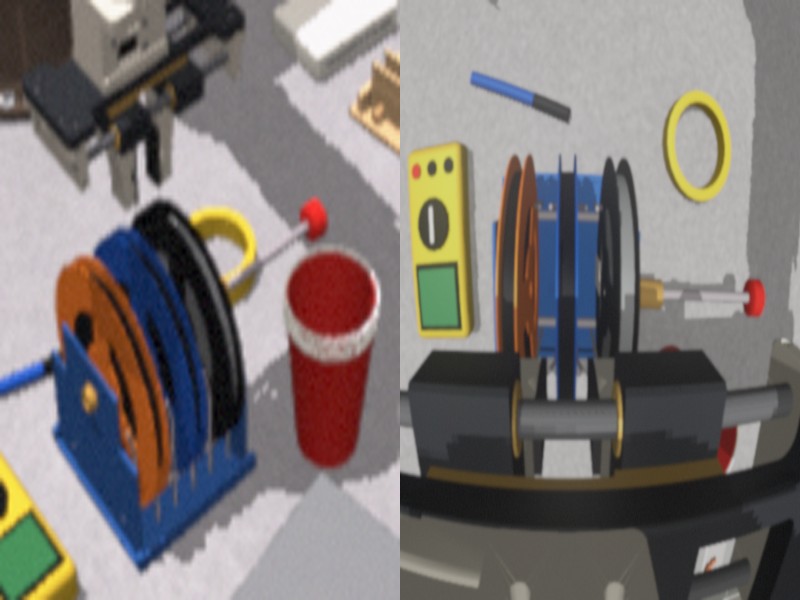

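Left: all three reels upright in the rack. Right: blue at (567,260), midway between orange and black. Next: shut the gripper, go beyond the knob and turn 90° so the narrow side of the body faces the rack.

```bash
python3 -m inch '[{"x":0,"y":1,"z":0,"yaw":0},{"x":0,"y":1,"z":0,"yaw":0},{"x":0,"y":1,"z":0,"yaw":0},{"x":0,"y":1,"z":0,"yaw":0},{"x":0,"y":1,"z":0,"yaw":0}]' -1 20
python3 -m inch '[{"x":0,"y":1,"z":0,"yaw":0},{"x":0,"y":1,"z":0,"yaw":0},{"x":0,"y":1,"z":0,"yaw":0},{"x":0,"y":1,"z":0,"yaw":0},{"x":0,"y":1,"z":0,"yaw":0}]'
python3 -m inch '[{"x":0,"y":0.8,"z":0,"yaw":-0.5},{"x":0,"y":0,"z":0,"yaw":-1},{"x":0,"y":0,"z":0,"yaw":-1},{"x":0,"y":0,"z":0,"yaw":-1},{"x":0,"y":0,"z":0,"yaw":-1}]'
python3 -m inch '[{"x":0,"y":0,"z":0,"yaw":-1},{"x":0,"y":0,"z":0,"yaw":-1},{"x":0,"y":0,"z":0,"yaw":-1},{"x":0,"y":0,"z":0,"yaw":-1},{"x":0,"y":0,"z":0,"yaw":-1}]'
python3 -m inch '[{"x":0,"y":0,"z":0,"yaw":-1},{"x":0,"y":0,"z":0,"yaw":-1},{"x":0,"y":0,"z":0,"yaw":-1},{"x":0,"y":0,"z":0,"yaw":-1},{"x":0,"y":0,"z":0,"yaw":-1}]'
```

```text
time_s: 12.7
tcp_pos: [0.5317, -0.0761, 0.2476]
eef_rot: [-179.9, -1.1, 176.6]
contact_force: [1.1, -0.2, -1.0]
gripper_width: 0.0007
time_s: 13.12
tcp_pos: [0.5362, 0.0544, 0.2449]
eef_rot: [-179.8, -1.4, 176.6]
contact_force: [0.8, -0.4, 0.3]
gripper_width: 0.0005
time_s: 13.53
tcp_pos: [0.5354, 0.0808, 0.2415]
eef_rot: [179.7, -1.7, -164.4]
contact_force: [-0.3, -0.7, 0.0]
gripper_width: 0.0005
time_s: 13.95
tcp_pos: [0.533, 0.0806, 0.2382]
eef_rot: [179.0, -1.9, -143.4]
contact_force: [-0.2, 0.3, -1.2]
gripper_width: 0.0003
time_s: 14.37
tcp_pos: [0.5306, 0.0798, 0.235]
eef_rot: [178.2, -1.7, -122.3]
contact_force: [-0.4, 0.7, 0.0]
gripper_width: 0.0006
```

```bash
python3 -m inch '[{"x":0,"y":0,"z":0,"yaw":-1},{"x":0,"y":0,"z":0,"yaw":-1},{"x":0,"y":0,"z":0,"yaw":-1},{"x":0,"y":0,"z":0,"yaw":-1},{"x":0,"y":0,"z":0,"yaw":-1}]'
python3 -m inch '[{"x":0,"y":0,"z":0.3,"yaw":-1},{"x":0,"y":0,"z":0.3,"yaw":-0.7},{"x":0,"y":0,"z":0,"yaw":0},{"x":0,"y":0,"z":0,"yaw":0}]'
cat > knob.py <<'E'
from plant import r
from h import *
def knob(tag):
  s=r.get_state(); print(np.round(s["tcp_pos"],4),np.round(s["eef_rot"],1),np.round(s["contact_force"],1))
  for n in ("scene","top"):
    ci=r.camera_info(n); p,d=r.capture(n); np.savez(f"pics/{n}{tag}.npz",p=p,d=d,m=ci["mtx"],T=ci["pose"])
    W=cloud(p,d,ci["mtx"],ci["pose"]);h=hsv(p).astype(int)
    M=((h[...,0]<8)|(h[...,0]>172))&(h[...,1]>140)&(d>0)&(W[...,0]>.5)&(W[...,0]<.575)&(W[...,1]>-.12)&(W[...,1]<.06)&(W[...,2]>.06)&(W[...,2]<.13)
    P=W[M]
    if len(P)>4: print(n,len(P),"1/50/99%",np.round(np.percentile(P,[1,50,99],axis=0),3).tolist())
    else: print(n,"no knob")
E
python3 -c "
from knob import *
knob('8')"
```

```text
time_s: 14.78
tcp_pos: [0.5282, 0.079, 0.2319]
eef_rot: [177.4, -1.1, -101.3]
contact_force: [0.1, -0.2, 0.7]
gripper_width: 0.0005
time_s: 15.12
tcp_pos: [0.526, 0.0783, 0.2148]
eef_rot: [177.1, -0.9, -94.0]
contact_force: [0.0, 0.2, 0.1]
gripper_width: 0.0001
[0.526  0.0783 0.2148] [177.1  -0.9 -94. ] [0.  0.2 0.1]
scene 49 1/50/99% [[0.534, 0.011, 0.089], [0.548, 0.016, 0.105], [0.557, 0.028, 0.112]]
top 60 1/50/99% [[0.53, 0.016, 0.103], [0.54, 0.024, 0.109], [0.551, 0.032, 0.114]]
```

```bash
python3 -m inch '[{"x":0,"y":-0.6,"z":0.3,"yaw":0},{"x":0,"y":-0.06,"z":1,"yaw":0},{"x":0,"y":-0.06,"z":1,"yaw":0},{"x":0,"y":-0.06,"z":1,"yaw":0},{"x":0,"y":-0.06,"z":0.8,"yaw":0}]'
python3 -m inch '[{"x":0,"y":0,"z":0,"yaw":0},{"x":0,"y":0,"z":0,"yaw":0}]'; python3 -c "
from plant import r
s=r.get_state();print(s['tcp_pos'],s['eef_rot'])"
```

```text
time_s: 15.63
tcp_pos: [0.5479, 0.0775, 0.116]
eef_rot: [177.9, -0.5, -94.4]
contact_force: [0.8, 0.6, -0.4]
gripper_width: 0.0007
time_s: 15.8
tcp_pos: [0.546, 0.0766, 0.1127]
eef_rot: [177.5, -0.7, -94.5]
contact_force: [0.5, -0.2, 0.3]
gripper_width: 0.0001
[0.54600359 0.07659939 0.11267578] [177.5359744   -0.71036315 -94.5353631 ]
```

```bash
python3 -m inch '[{"x":0,"y":0.12,"z":0.55,"yaw":0.1},{"x":0.3,"y":0,"z":0,"yaw":0},{"x":0.3,"y":0,"z":0,"yaw":0},{"x":0,"y":0,"z":0,"yaw":0}]'
python3 -c "
from knob import *
knob('9')
n='scene';p,d,m,T=load('pics/scene9.npz')
a=cv2.resize(p[120:260,190:330,::-1],(600,600),interpolation=cv2.INTER_CUBIC); cv2.imwrite('pics/c9.png',a)"
```

```text
time_s: 16.13
tcp_pos: [0.5436, 0.0616, 0.1042]
eef_rot: [177.8, -0.6, -94.9]
contact_force: [-0.5, 0.3, -0.1]
gripper_width: 0.0
[0.5436 0.0616 0.1042] [177.8  -0.6 -94.9] [-0.5  0.3 -0.1]
scene 51 1/50/99% [[0.536, 0.009, 0.089], [0.549, 0.016, 0.105], [0.556, 0.029, 0.114]]
top 53 1/50/99% [[0.53, 0.016, 0.102], [0.54, 0.024, 0.109], [0.552, 0.029, 0.114]]
```

View pics/c9.png

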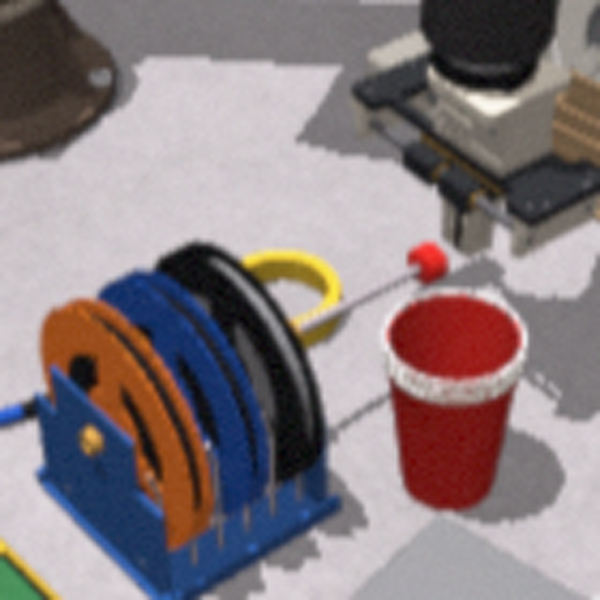

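The three reels stand; the axle knob is at crop (428,262), fingers beyond it at (470,230), with the cups clear. Now I lower slightly and push.

```bash
python3 -m inch '[{"x":0,"y":0,"z":0.25,"yaw":-0.25},{"x":0.3,"y":0,"z":0.1,"yaw":0},{"x":0.3,"y":0,"z":0,"yaw":0},{"x":0.3,"y":0,"z":0,"yaw":0}]'
python3 -m inch '[{"x":0.4,"y":0,"z":0,"yaw":0},{"x":0.4,"y":0,"z":0,"yaw":0},{"x":0.4,"y":0,"z":0,"yaw":0}]'
python3 -c "
from knob import *
knob('10')"
```

```text
time_s: 16.57
tcp_pos: [0.5438, 0.0398, 0.0972]
eef_rot: [178.1, -0.5, -93.7]
contact_force: [-0.8, 0.9, 0.6]
gripper_width: 0.0004
time_s: 16.82
tcp_pos: [0.5419, 0.0074, 0.0975]
eef_rot: [178.1, -0.4, -93.7]
contact_force: [-0.2, 2.5, 1.2]
gripper_width: 0.0004
[0.5419 0.0074 0.0975] [178.1  -0.4 -93.7] [-0.2  2.5  1.2]
scene 51 1/50/99% [[0.531, -0.026, 0.092], [0.547, -0.017, 0.106], [0.555, -0.005, 0.116]]
top no knob
```

```bash
python3 -m inch '[{"x":0.4,"y":0,"z":0,"yaw":0},{"x":0.4,"y":0,"z":0,"yaw":0}]'
python3 -m inch '[{"x":0.4,"y":0,"z":0,"yaw":0},{"x":0.4,"y":0,"z":0,"yaw":0}]'
python3 -m inch '[{"x":0.3,"y":0,"z":0,"yaw":0},{"x":0.3,"y":0,"z":0,"yaw":0}]'
```

```text
time_s: 17.08
tcp_pos: [0.5403, -0.0141, 0.0977]
eef_rot: [178.1, -0.5, -93.8]
contact_force: [-0.3, -0.7, -1.4]
gripper_width: 0.0002
time_s: 17.25
tcp_pos: [0.5387, -0.036, 0.0978]
eef_rot: [178.1, -0.5, -93.8]
contact_force: [0.4, 1.0, 0.0]
gripper_width: 0.0001
time_s: 17.42
tcp_pos: [0.5373, -0.0533, 0.0978]
eef_rot: [178.1, -0.5, -93.8]
contact_force: [-0.3, 0.5, 0.5]
gripper_width: 0.0005
```

```bash
python3 -m inch '[{"x":0.3,"y":0,"z":0,"yaw":0},{"x":0,"y":0,"z":0,"yaw":0}]'
python3 -m inch '[{"x":0.25,"y":0,"z":0,"yaw":0},{"x":0,"y":0,"z":0,"yaw":0}]'
python3 -m inch '[{"x":0.25,"y":0,"z":0,"yaw":0},{"x":0,"y":0,"z":0,"yaw":0}]'
python3 -c "
from knob import *
knob('11')"
```

```text
time_s: 17.58
tcp_pos: [0.5364, -0.0632, 0.0978]
eef_rot: [178.0, -0.5, -93.9]
contact_force: [-0.1, 0.4, -0.6]
gripper_width: 0.0004
time_s: 17.75
tcp_pos: [0.5359, -0.0703, 0.0979]
eef_rot: [178.0, -0.5, -93.9]
contact_force: [-1.1, 0.8, -0.1]
gripper_width: 0.0007
time_s: 17.92
tcp_pos: [0.5367, -0.0698, 0.0974]
eef_rot: [178.2, 0.1, -94.1]
contact_force: [-1.2, -0.5, -0.4]
gripper_width: 0.0004
[ 0.5367 -0.0698  0.0974] [ 1.782e+02  1.000e-01 -9.410e+01] [-1.2 -0.5 -0.4]
scene 52 1/50/99% [[0.528, -0.104, 0.094], [0.542, -0.096, 0.111], [0.549, -0.084, 0.118]]
top no knob
```

```bash
python3 -m inch '[{"x":0.3,"y":0,"z":0,"yaw":0}]'; python3 -m inch '[{"x":0.3,"y":0,"z":0,"yaw":0}]'
python3 -m inch '[{"x":-0.3,"y":0,"z":0,"yaw":0},{"x":-0.6,"y":0,"z":0,"yaw":0},{"x":-0.8,"y":0,"z":0,"yaw":0},{"x":-1,"y":0,"z":-0.3,"yaw":0},{"x":-1,"y":0,"z":-1,"yaw":0}]'
python3 -m inch '[{"x":-1,"y":0,"z":-1,"yaw":0},{"x":-1,"y":0,"z":-1,"yaw":0},{"x":-1,"y":0,"z":-1,"yaw":0},{"x":-1,"y":0,"z":0,"yaw":0},{"x":0,"y":0,"z":0,"yaw":0}]'
python3 - <<'E'
from knob import *
knob('12')
p,d,m,T=load('pics/scene12.npz'); a=cv2.resize(p[150:270,180:320,::-1],(400,400),interpolation=cv2.INTER_CUBIC)
q,d2,m2,T2=load('pics/top12.npz'); b=cv2.resize(q[80:220,220:400,::-1],(400,400),interpolation=cv2.INTER_CUBIC)
cv2.imwrite('pics/c12.png',np.hstack([a,b]))
W=cloud(q,d2,m2,T2); h=hsv(q).astype(int)
for nm,y0 in (("orange",-.2465),("blue",-.2005),("black",-.1545)):
  M=(d2>0)&(W[...,2]>.155)&(W[...,2]<.197)&(abs(W[...,1]-y0)<.022)&(abs(W[...,0]-.525)<.1); P=W[M]
  if len(P)>5: print(nm,len(P),np.round(np.percentile(P,[2,50,98],axis=0),4).tolist(),"slope",np.degrees(np.arctan(np.polyfit(P[:,0],P[:,1],1)[0])).round(2))
M=(h[...,0]>15)&(h[...,0]<28)&(h[...,1]>110)&(d2>0)&(abs(W[...,0]-.53)<.02)&(abs(W[...,1]+.115)<.03); P=W[M]; print("brass",np.round(np.percentile(P,[2,50,98],axis=0),3).tolist())
E
```

```text
time_s: 18.1
tcp_pos: [0.537, -0.0722, 0.0971]
eef_rot: [178.4, 0.5, -94.1]
contact_force: [-10.2, 75.7, 14.1]
gripper_width: 0.0006
time_s: 18.18
tcp_pos: [0.5372, -0.0719, 0.0971]
eef_rot: [178.5, 1.2, -94.2]
contact_force: [-11.3, 57.3, 17.7]
gripper_width: 0.0006
time_s: 18.6
tcp_pos: [0.5419, 0.0229, 0.1287]
eef_rot: [178.1, 1.2, -94.4]
contact_force: [0.6, 0.5, -0.4]
gripper_width: 0.0001
time_s: 19.02
tcp_pos: [0.5535, 0.1278, 0.2138]
eef_rot: [178.4, 1.2, -94.1]
contact_force: [0.1, 0.5, -0.7]
gripper_width: 0.0008
[0.5535 0.1278 0.2138] [178.4   1.2 -94.1] [ 0.1  0.5 -0.7]
scene 51 1/50/99% [[0.524, -0.104, 0.095], [0.542, -0.097, 0.111], [0.548, -0.086, 0.119]]
top 66 1/50/99% [[0.521, -0.099, 0.106], [0.532, -0.09, 0.114], [0.545, -0.083, 0.12]]
orange 429 [[0.4627, -0.2556, 0.1559], [0.5188, -0.2446, 0.1739], [0.5808, -0.2334, 0.1899]] slope -3.89
blue 413 [[0.4628, -0.2098, 0.156], [0.5226, -0.1995, 0.1737], [0.5849, -0.1888, 0.1904]] slope -3.42
black 383 [[0.47, -0.1638, 0.1558], [0.5252, -0.1531, 0.1745], [0.5884, -0.142, 0.1903]] slope -3.82
brass [[0.523, -0.131, 0.105], [0.531, -0.116, 0.11], [0.54, -0.101, 0.116]]
```

View pics/c12.png

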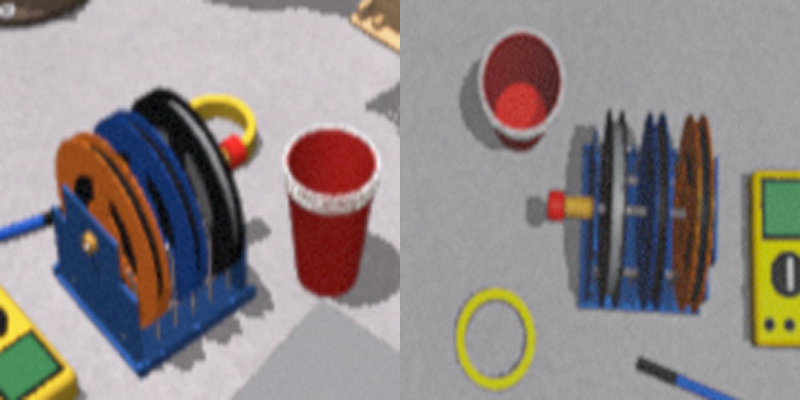

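The knob at (555,207) in the right half sits on the sleeve. The axle runs through all three upright reels, and the cups and tape are where they were. The arm is clear, so I hand in.

```bash
python3 -c "
from plant import r
print(r.close_job())"
```

```text
the job is handed in; nothing more can be done
None
```

The blue reel is in the rack's middle place and let go, and the axle is pushed home. I handed the job in at about 19 s of the 58 s allowed; the interface reports no verdict, so everything below comes from my own last checks.

- **Reels:** In the top view, orange, blue and black stand at y ≈ -0.245, -0.200 and -0.153, the 46 mm spacing the rack calls for. Their yaw is -3.4° to -3.9° and all tops are at z ≈ 0.190. I judged them upright by eye in the last picture.
- **Axle:** It stopped hard at the sleeve. The knob spans y ≈ -0.102 to -0.083 by the cameras, and the sleeve's end is at about -0.101, so I see no gap.
- **Surroundings:** The cups, tape roll, multimeter and marker look unmoved in the last pictures. The final crop does not show the white reel or the white case, so I did not check those at the end. The arm was clear of everything.

Some readings disagreed or ran higher than expected:

- **Force readings:** They stayed near zero in the first moments of contact, both when the reel came down on the rails and when the knob first met the sleeve. A further push then read about 76 N, below the 120 N limit.
- **Tool tilt:** It drifted by up to about 4° during the moves.
- **Blue reel tilt:** Just after release, a rough plane fit to the blue reel was inconclusive because it mixed rim points into the face.

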